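# Check a hot spot on a sloped circuit board, then shut its cover

### The arm

A 6-joint arm with a two-finger parallel gripper is mounted at the origin on the work surface. World frame = base frame: x ahead of the robot, y to its left, z up, the work surface at z = 0. Lengths are in m, angles in rad, forces in N, time in s.
With the tool pointing down it reaches from about 0.2 to 0.875 m from the base axis. Payload 3.4 kg.
Tool frame: the origin (TCP) lies midway between the tips of the shut fingers; the grasp point (between the pads) lies 19 mm behind it; z points along the fingers, y is the line along which they close (so a half turn about z gives the same grasp; the last joint's range is limited). The gripper opens to 94 mm and grips with 3 to 60 N. Pads are 16 mm wide; open, the fingers measure 119 mm over their backs; the gripper's body (75 mm by 177 mm) begins 78 mm behind the grasp point.
Start: joints at [1.183, 0.276, 1.505, -0, 1.361, -0.121], TCP at [0.152, 0.555, 0.205] pointing down, gripper open.
Joint ranges: [-2.89, 2.89], [-0.75, 2.08], [0.22, 2.7], [-1.18, 4.32], [0.11, 2.71], [-2.7, 2.7]. Speed limits (rad/s): [2.57, 2.57, 3.14, 3.14, 3.14, 3.14].

### API

Orientations are given as [roll, pitch, yaw] about the fixed x, y, z axes, in that order (R = Rz(yaw) Ry(pitch) Rx(roll)).
In Python, from workcell import manip gives the robot as it stands.
- The arm moves only by the tool carry_out, never from a script. Its argument "plan" is a list of rows, each a list of 7 numbers: the turn, a rotation vector about the tool's x, y, z in rad, then the shift along the tool's x, y, z in mm, then the finger opening in mm, from 0 to 94. A call has 1 to 20 rows; each row shifts and turns the commanded pose from where the row before left it, along the tool's axes as they then stand; what a row does not reach is not made up. A row lasts 1/12 s, in which the tool goes at most 41.7 mm and 7.16 degrees, less where a joint would pass 70% of its speed; a pose out of reach is approached as far as the arm can. A call with a gripper value outside its range is refused whole. The fingers move at their own pace and stop on an object; "newtons" is the grip in N (left out, the last holds). Time passes only in rows, so rows that do not move let the fingers close. It gives the time, the measured TCP pose, the force, the opening and the grip force at its end, in the units of the state.
- manip.state(): the state, without advancing time (a new reading comes with each control period).
- manip.capture(name): name is "side" or "top"; returns the picture (384x512x3 uint8, red, green, blue); there is no depth.
- manip.camera_info(name): a dict with "fx", "fy", "cx", "cy" (pixels), "world_from_camera" (4x4, takes a point from camera to world coordinates). Camera axes: x right, y down, z forward; pixel columns grow to the right and rows downward; lengths in m; the calibration is good to about 2 mm. A picture is of the moment at which its call begins. camera_info takes no time and is no camera call.
- manip.job_done(): hands the job in; it is judged then, once.
The state is a dict: "t": time; "joint_positions": joint angles; "dq": joint speeds; "joint_torque": joint torques, N m; "eef_pos": TCP position; "eef_rot": TCP orientation; "force": force on the tool from outside, world axes, zero at the start; "torque": the same for the moment, N m; "gripper_width": finger opening in m; "gripper_force": force on a finger pad.
Only numpy, scipy, OpenCV 4.12 (cv2) and the standard library are available. Lean on these libraries where they do the work, as an engineer would, in place of code of your own. Each camera call takes 0.05 s, during which the arm holds its last target. There are 200 camera calls.

### The job

Take the orange-handled contact thermometer out of its stand and press its sprung steel nose squarely onto the middle of the copper disc on the white circuit board, with the nose pushed about halfway in, and hold it steady there for two seconds. Then stand the thermometer back upright, fully home in the hole it came from, and lower the clear cover gently over the board, slowing down for the last bit, until it rests on its stop. Do not touch the other two modules or the blue probe with the thermometer, do not press it hard on the board or the cover, and leave the other things on the bench where they are.

Things in the scene. Friction and masses are not known exactly. Their poses are not given: they have to be found in the camera images.
- thermometer: contact thermometer, upright in the stand at the start, 145 mm long, 135 g. Origin on its axis at its flange's underside; z along the axis, nose to handle. Orange square handle 24 x 24 mm from z = 6 to 76 mm, flats facing x and y; black flange 52 mm across, z = 0 to 6; barrel 22 mm across, z = -45 to 0; sprung steel nose 12 mm across, z = -45 to -69 when out.
- nose (a joint): how far the thermometer's sprung nose is pushed in, m: 0 out, 0.012 fully in (about 1 N to start, 4 N fully in). About halfway, 0.003 to 0.0095, takes a reading.
- nose_tip (a point): middle of the flat end of the sprung nose (moves with the nose); axes as the thermometer's when it was built
- stand: fixed aluminium stand, 90 x 190 mm (x, y) with a flat top at 85 mm height and two through holes 32 mm across at y = -45 and +45 mm; one holds the thermometer, the other the blue probe. The flange rests on the top and the nose hangs free in the hole. Origin on the table under its middle, z up.
- spare_probe: blue-handled probe in the stand's other hole, same shape as the thermometer with a thin brass point (leave alone)
- cradle: fixed cradle, 300 mm wide (y), holding a white circuit board 170 x 250 mm that slopes 35 degrees (0.61 rad), facing -x of this frame and up; the board's middle is 80 mm above the origin. Grey side cheeks at y = +-145 mm stand 46 mm off the board. Origin on the table under the board's middle, z up.
- spot (a point): centre of the top face of the copper disc, the target: 24 mm across, 13 mm above the board. z is the face's outward normal (35 degrees from vertical, towards -x of the cradle), y along the cradle's y.
- module_copper: black square module 34 mm wide, 8 mm thick, with the copper disc on it, 5 mm thick. Origin at the board surface under its middle. It and two others sit in a row across the board at cradle y = -75, 0 and +75 mm; which is where changes.
- module_grey: like the copper module, with an aluminium disc (do not touch). Origin at the board surface under its middle.
- module_blue: like the copper module, with a blue disc (do not touch). Origin at the board surface under its middle.
- cover (a joint): opening angle of the clear cover, rad: 0 = resting on its stop, parallel to the board 50 mm above it; it starts open at about 1.35 to 1.6 (1.65 is the end of its travel), leaning over the board. A stiff hinge holds it where it is left; moving it takes about 2 to 4 N at its free edge.
- cover_hinge (a point): middle of the cover's hinge line, which runs along the cradle's y at the upper far edge of the board. The cover is a clear pane in a yellow frame, 180 mm long from the hinge, 300 mm wide, 6 mm thick, with its mid-plane through the hinge line.
- cover_tab (a point): middle of the red tab on the free edge of the cover, 191 mm from the hinge line; tab 26 mm long, 60 mm wide, 8 mm thick
- cutters: side cutters with red handles lying on the mat, 160 mm long, 15 mm high, origin at the rivet on the underside (bystander)
- solder_reel: aluminium solder reel standing on end, 56 mm across, 42 mm high, origin under its middle (bystander)
- flux_bottle: small black bottle with red cap, 32 mm across, 75 mm high, origin under its middle (bystander)
- parts_box: white divided parts tray, 90 x 130 x 30 mm, origin under its middle (bystander)
- multimeter: yellow multimeter lying flat, 150 x 78 x 40 mm, origin under its middle (bystander)
- mug: blue mug, 80 mm across, 90 mm high, handle at +y, origin under its middle (bystander)
Things that resemble listed ones, but are neither listed nor needed, are in the scene too. What is shaped like the thermometer but purple is not meant. There is more than one size of the stand; the job needs the smaller.

How it is judged:
By the outcome, as a careful person would: the job done as asked, in the order asked, and still so for the second after the job is handed in, with the robot touching nothing.
It also fails if it takes over 72 s, if anything falls off the work surface, if the arm or the gripper's body presses on something with over 40 N, if the wrist force passes 120 N, or if a joint passes its speed limit or range.

## Working session

There is one attempt and no reset: what is moved stays moved. The work goes in short steps, Python scripts to look and compute and a tool call to move; the robot and the scene stay as the last step left them, time stands still between calls to the robot, and variables do not carry over. Pictures are saved under pics/ and viewed, at most 10 in all, crops included, and the job is handed in when it is done.

Besides the shell and the picture viewer there is one more tool, called after ">>>" as name(argument=value, ...) on one line, values as JSON. carry_out: Moves the arm, as the interface text tells. Its arguments: {"type":"object","properties":{"plan":{"type":"array"},"newtons":{"type":"number"}},"required":["plan"]}

```bash
mkdir -p pics
python3 - <<'E'
from workcell import manip
import cv2, numpy as np
for n in("side","top"):
    im=manip.capture(n); cv2.imwrite(f"pics/{n}0.png",cv2.resize(im[:,:,::-1],(800,600),interpolation=cv2.INTER_CUBIC)); cv2.imwrite(f"{n}0raw.png",im[:,:,::-1])
    c=manip.camera_info(n); print(n,c["fx"],c["fy"],c["cx"],c["cy"]); print(np.round(c["world_from_camera"],4).tolist())
print(manip.state())
E
```

```text
side 370.8789238698401 370.8789238698401 256.7359395957743 189.63150239761364
[[0.8248, -0.425, 0.3729, 0.0798], [-0.5653, -0.6312, 0.531, -0.4926], [0.0097, -0.6488, -0.7609, 0.9418], [0.0, 0.0, 0.0, 1.0]]
top 462.5175782512387 462.5175782512387 248.975578798211 194.47049412091428
[[-0.0171, -0.9858, 0.1668, 0.2397], [-0.9997, 0.02, 0.0159, 0.047], [-0.019, -0.1665, -0.9859, 1.5758], [0.0, 0.0, 0.0, 1.0]]
{'t': 0.1, 'joint_positions': array([ 1.18301006e+00,  2.76528909e-01,  1.50596698e+00,  8.98464472e-06,
        1.36070303e+00, -1.21026275e-01]), 'dq': array([ 0.00048264, -0.00364765, -0.00365861,  0.00050234,  0.00046834,
        0.00130056]), 'joint_torque': array([ 1.35051079e-03, -4.05461740e+01, -2.37778473e+01,  7.03031081e-02,
        2.99174816e-02, -2.04238751e-05]), 'eef_pos': array([0.15140318, 0.5541987 , 0.20470863]), 'eef_rot': array([-3.13999919e+00, -2.02646385e-04,  2.87483062e+00]), 'force': array([-0.27580415, -1.06200997,  0.02767222]), 'torque': array([0.04268639, 0.01042731, 0.02338343]), 'gripper_force': 0.0, 'gripper_width': 0.09422610432666267}
```

View pics/side0.png

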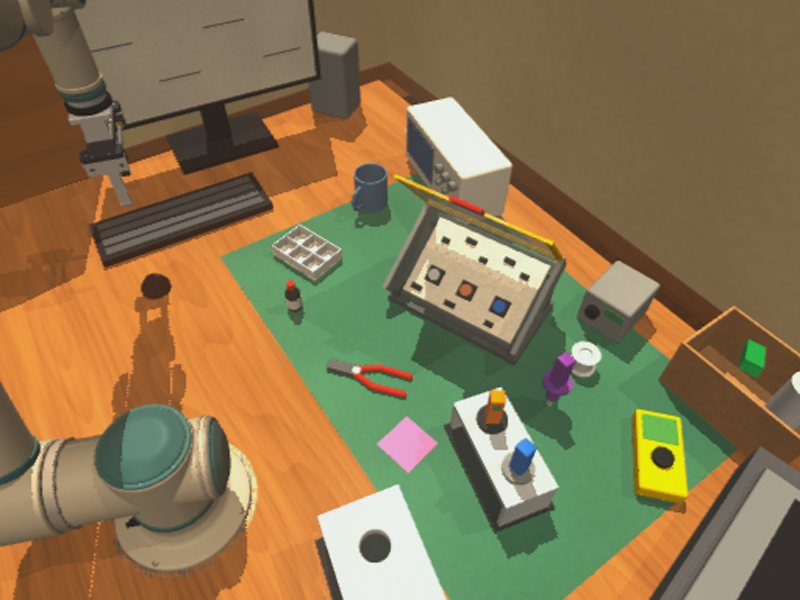

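View pics/top0.png

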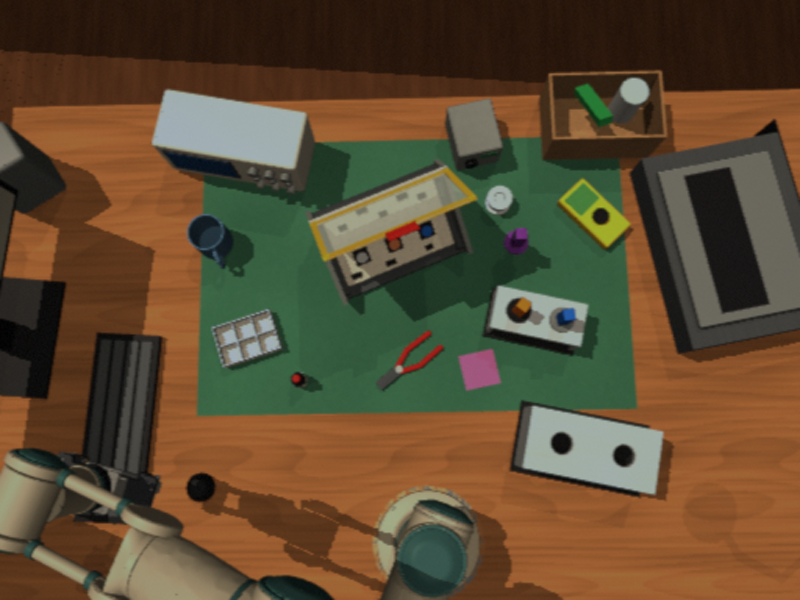

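Side picture: orange-handled thermometer at (495,408) and blue probe at (522,457) in the smaller stand; a purple look-alike at (558,378); the larger, empty stand at (380,545). The orange-handled one in the small stand fits the description. The copper disc is the middle module (466,290), with aluminium at (434,274) and blue at (500,306). I'll confirm this in enlarged crops.

Run:
```python
import cv2,numpy as np
s=cv2.imread("side0raw.png");t=cv2.imread("top0raw.png")
def crop(im,x,y,w,h,k):
    c=cv2.resize(im[y:y+h,x:x+w],None,fx=k,fy=k,interpolation=cv2.INTER_CUBIC)
    for i in range(0,w,10): cv2.line(c,(i*k,0),(i*k,10 if (x+i)%50==0 else 4),(255,255,255),1); 
    for i in range(w):
        if (x+i)%20==0: cv2.putText(c,str(x+i),(i*k,20),0,.4,(0,255,255),1); cv2.line(c,(i*k,0),(i*k,h*k),(255,255,0),1) if 0 else None
    for j in range(h):
        if (y+j)%20==0: cv2.putText(c,str(y+j),(0,j*k+4),0,.4,(0,255,255),1); cv2.line(c,(25,j*k),(32,j*k),(0,255,255),1)
    return c
cv2.imwrite("pics/s1.png",crop(s,236,100,140,240,2) if 0 else crop(s,240,105,130,100,6))
cv2.imwrite("pics/s2.png",crop(s,280,235,90,100,6))
cv2.imwrite("pics/t1.png",crop(t,190,95,195,140,4))
```

```text
(no output)
```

View pics/s1.png

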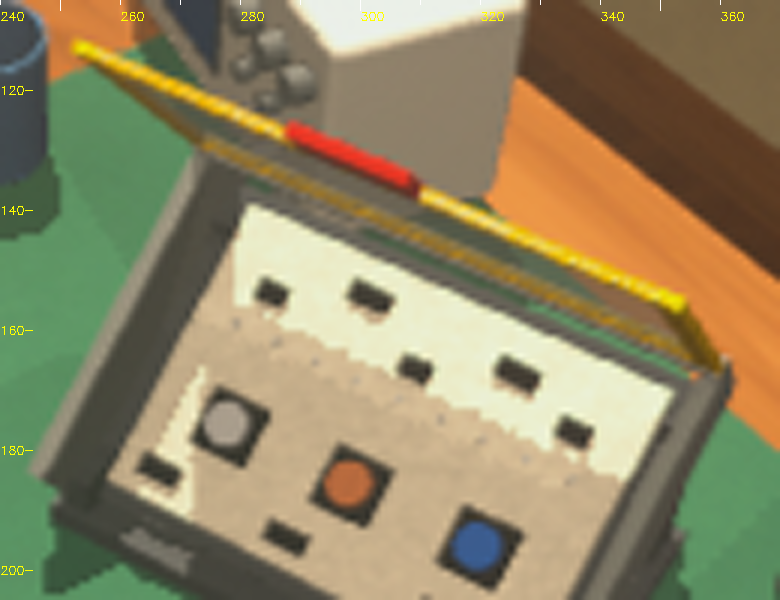

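View pics/s2.png

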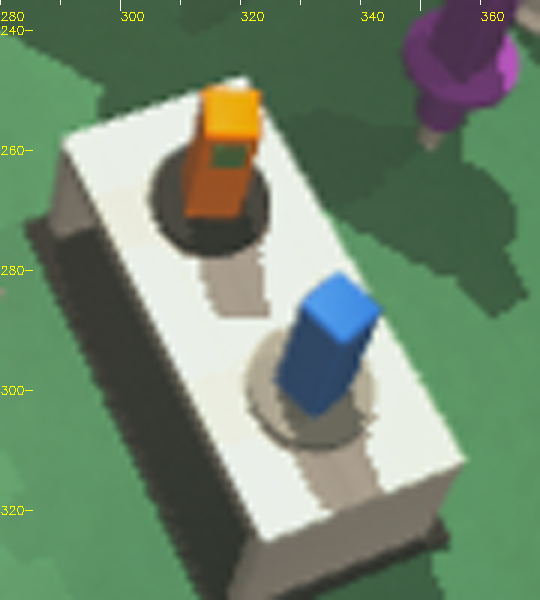

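View pics/t1.png

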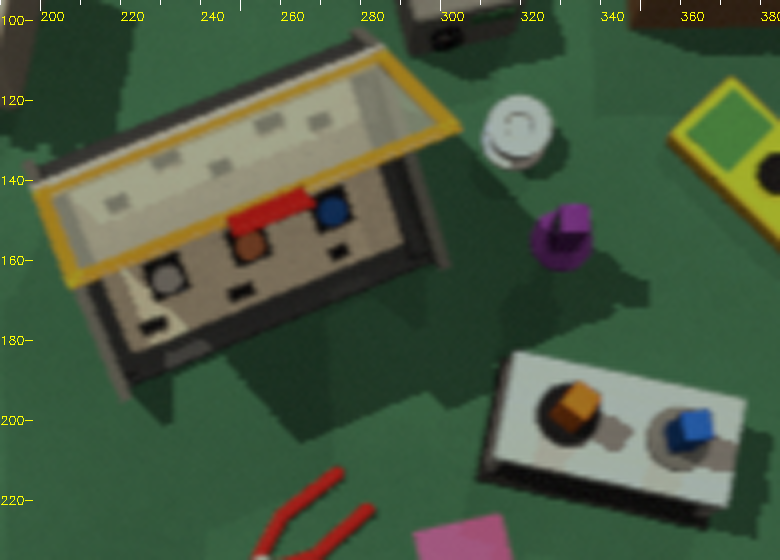

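Confirmed: the orange-handled one in the small stand (side raw ≈(318,254), top ≈(335,195)) is the thermometer, and the copper disc is at side raw (298,186). Purple (top raw ≈(331,154)) is the decoy. Next I fit the poses.

```bash
cat > h.py <<'E'
import numpy as np
from scipy.optimize import least_squares
from scipy.spatial.transform import Rotation as R
from workcell import manip
C={n:manip.camera_info(n) for n in("side","top")}
def proj(n,p):
    c=C[n];T=np.linalg.inv(np.array(c["world_from_camera"]));q=T[:3,:3]@p+T[:3,3]
    return np.array([c["fx"]*q[0]/q[2]+c["cx"],c["fy"]*q[1]/q[2]+c["cy"]])
def px(cr,x,y):
    o,k={"s1":((240,105),6),"s2":((280,235),6),"t1":((190,95),4)}[cr]
    return np.array([o[0]+(x+.5)/k-.5,o[1]+(y+.5)/k-.5])
def fit(model,obs,x0):
    # obs: (camera, key, pixel)
    f=lambda x:np.concatenate([proj(n,model(x,k))-p for n,k,p in obs])
    r=least_squares(f,x0,loss="soft_l1",f_scale=1.0);return r.x,f(r.x).reshape(-1,2)
rz=lambda a:R.from_euler('z',a).as_matrix()
E
python3 - <<'E'
from h import *
np.set_printoptions(precision=4,suppress=True)
S=lambda k,x,y:("side",k,px("s1",x,y)); S2=lambda k,x,y:("side",k,px("s2",x,y)); T=lambda k,x,y:("top",k,px("t1",x,y))
# stand: +y end is the orange or blue? orange is at +world y -> local +y with yaw near -0.2
st=lambda x,k:np.array([x[0],x[1],0])+rz(x[2])@np.array(k)
a,b=.045,.095; z=.085
obs=[T((a,b,z),513,352),T((a,-b,z),745,400),T((-a,-b,z),727,507),T((-a,b,z),495,460),
 S2((-a,b,z),63,140),S2((a,b,z),245,78),S2((a,-b,z),466,460),S2((-a,-b,z),265,543)]
x,r=fit(st,obs,[.5,-.1,-.2]);print("stand",x,np.abs(r).max(0));ws=x
print("hole",st(x,(0,.045,z)),"other",st(x,(0,-.045,z)))
h=.012;q=[(h,h),(h,-h),(-h,-h),(-h,h)]
th=lambda x,k:np.array([x[0],x[1],.085])+rz(x[2])@np.array(k)
zt=.076
for y0 in(-1.2,-.8,-.4,0):
  obs=[T((*q[0],zt),575,380),T((*q[1],zt),602,392),T((*q[2],zt),585,420),T((*q[3],zt),562,405),S2((0,0,.006),210,200),T((0,0,.006),570,413)]
  obs+=[S2((0,0,zt),232,114)]
  x,r=fit(th,obs,[*st(ws,(0,.045,0))[:2],y0]);print("therm",x,np.round(r,1).tolist())
al=np.radians(35);u=np.array([np.cos(al),0,np.sin(al)]);n=np.array([-np.sin(al),0,np.cos(al)]);Y=np.array([0,1.,0])
def cr(x,k):
    o=np.array([0,0,.08])
    if k[0]=='d': p=o+x[3]*u+.013*n+k[1]*Y
    elif k[0]=='h': p=o+x[4]*u+.05*n+k[1]*Y
    else: p=o+x[4]*u+.05*n+k[2]*Y+k[1]*(-np.cos(x[5])*u+np.sin(x[5])*n)
    return np.array([x[0],x[1],0])+rz(x[2])@p
obs=[S(('d',.075),228,424),S(('d',0),348,484),S(('d',-.075),477,546),T(('d',.075),168,279),T(('d',-.075),333,210),T(('d',0),250,245),
 S(('c',.18,.15),75,45),S(('c',.18,-.15),685,300),T(('c',.18,.15),70,287),T(('c',.18,-.15),462,127),S(('c',.191,0),352,160),T(('c',.191,0),272,212)]
x,r=fit(cr,obs,[.7,.05,.4,0,.085,1.5]);print("cradle",x,np.round(r,1).tolist())
print("spot",cr(x,('d',0)),"n",rz(x[2])@n,"u",rz(x[2])@u,"hinge",cr(x,('h',0)),"tab",cr(x,('c',.191,0)))
E
```

```text
stand [ 0.461  -0.2395 -0.2288] [0.6359 0.449 ]
hole [ 0.4712 -0.1957  0.085 ] other [ 0.4507 -0.2834  0.085 ]
therm [ 0.473  -0.1969 -0.529 ] [[0.2, -0.1], [0.4, 0.6], [1.0, 0.3], [-0.1, 0.3], [0.2, -1.0], [-0.4, 0.4], [0.3, -0.8]]
therm [ 0.473  -0.1969 -0.529 ] [[0.2, -0.1], [0.4, 0.6], [1.0, 0.3], [-0.1, 0.3], [0.2, -1.0], [-0.4, 0.4], [0.3, -0.8]]
therm [ 0.473  -0.1969 -0.529 ] [[0.2, -0.1], [0.4, 0.6], [1.0, 0.3], [-0.1, 0.3], [0.2, -1.0], [-0.4, 0.4], [0.3, -0.8]]
therm [ 0.473  -0.1969 -0.529 ] [[0.2, -0.1], [0.4, 0.6], [1.0, 0.3], [-0.1, 0.3], [0.2, -1.0], [-0.4, 0.4], [0.3, -0.8]]
cradle [ 0.655   0.0706  0.3811 -0.0321  0.0894  1.4977] [[0.0, -0.2], [0.5, -0.3], [0.4, -0.2], [-0.0, 0.4], [0.0, 0.5], [0.2, 0.3], [-0.2, -0.3], [0.1, 0.8], [-0.2, 0.3], [-0.3, -0.1], [0.8, 0.0], [-0.5, 0.1]]
spot [0.6237 0.058  0.0723] n [-0.5324 -0.2134  0.8192] u [0.7604 0.3047 0.5736] hinge [0.6964 0.0871 0.1723] tab [0.5844 0.0422 0.3203]
```

Fits agree to about 1 px. Moving: I turn the tool first, then translate over the thermometer.

>>> carry_out(plan=[[0, 0, 0.122, 0, 0, 0, 60], [0, 0, 0.122, 0, 0, 0, 60], [0, 0, 0.122, 0, 0, 0, 60], [0, 0, 0.122, 0, 0, 0, 60], [0, 0, 0.122, 0, 0, 0, 60], [0, 0, 0.122, 0, 0, 0, 60], [0, 0, 0.122, 0, 0, 0, 60], [0, 0, 0.122, 0, 0, 0, 60], [0, 0, 0.122, 0, 0, 0, 60], [0, 0, 0.122, 0, 0, 0, 60], [0, 0, 0.122, 0, 0, 0, 60], [0, 0, 0.122, 0, 0, 0, 60], [0, 0, 0.122, 0, 0, 0, 60], [0, 0, 0.122, 0, 0, 0, 60], [0, 0, 0.122, 0, 0, 0, 60]], newtons=30)

```text
t: 1.35
eef_pos: [0.1515, 0.5544, 0.205]
eef_rot: [3.141, 0.001, 1.039]
force: [-0.3, 0.3, -0.3]
gripper_width: 0.06
gripper_force: 0.0
```

>>> carry_out(plan=[[0, 0, 0, -12, 16, 0, 60], [0, 0, 0, -24, 32, 0, 60], [0, 0, 0, -24, 32, 0, 60], [0, 0, 0, -24, 32, 0, 60], [0, 0, 0, -24, 32, 0, 60], [0, 0, 0, -24, 32, 0, 60], [0, 0, 0, -24, 32, 0, 60], [0, 0, 0, -24, 32, 0, 60], [0, 0, 0, -24, 32, 0, 60], [0, 0, 0, -24, 32, 0, 60], [0, 0, 0, -24, 32, 0, 60], [0, 0, 0, -24, 32, 0, 60], [0, 0, 0, -24, 32, 0, 60], [0, 0, 0, -24, 32, 0, 60], [0, 0, 0, -24, 32, 0, 60], [0, 0, 0, -24, 32, 0, 60], [0, 0, 0, -24, 32, 0, 60], [0, 0, 0, -24, 32, 0, 60], [0, 0, 0, -24, 32, 0, 60], [0, 0, 0, -24, 32, 0, 60]])

```text
t: 3.02
eef_pos: [0.4563, -0.1653, 0.2051]
eef_rot: [-3.141, -0.0, 1.044]
force: [0.7, 1.0, 0.4]
gripper_width: 0.0603
gripper_force: 0.0
```

```bash
cat >> h.py <<'E'
def delta(p,Rt):
    """rotvec (rad) in tool axes, shift (mm) in present tool axes and in target tool axes"""
    s=manip.state();R0=R.from_euler('xyz',s["eef_rot"]);d=(np.array(p)-s["eef_pos"])*1e3
    np.set_printoptions(precision=4,suppress=True)
    print("t",s["t"],"tcp",s["eef_pos"],s["eef_rot"],"F",s["force"],"w",s["gripper_width"],"gf",s["gripper_force"])
    print("turn",(R0.inv()*Rt).as_rotvec(),"shift now",R0.inv().apply(d),"shift target axes",Rt.inv().apply(d))
down=lambda yaw:R.from_euler('xyz',[np.pi,0,yaw])
E
python3 -c "
from h import *
delta([.473,-.197,.111],down(1.042))
import cv2
for n in('side','top'):
    im=manip.capture(n)[:,:,::-1]; cv2.imwrite(n+'1raw.png',im)
s=cv2.imread('side1raw.png')[215:335,270:370];t=cv2.imread('top1raw.png')[140:240,280:390]
a=cv2.resize(s,None,fx=4.5,fy=4.5,interpolation=2);b=cv2.resize(t,None,fx=3.5,fy=3.5,interpolation=2)
o=np.zeros((540,800,3),np.uint8);o[:540,:450]=a[:540,:450];o[:350,450:450+350]=b[:350,:350];cv2.imwrite('pics/a.png',o)
"
```

```text
t 3.0167 tcp [ 0.4563 -0.1653  0.2051] [-3.141  -0.0003  1.044 ] F [0.6616 0.9612 0.3543] w 0.06025417081193881 gf 0.0
turn [-0.0006 -0.0003  0.002 ] shift now [-19.0311  30.3818  94.0958] shift target axes [-18.9395  30.3623  94.1206]
```

View pics/a.png

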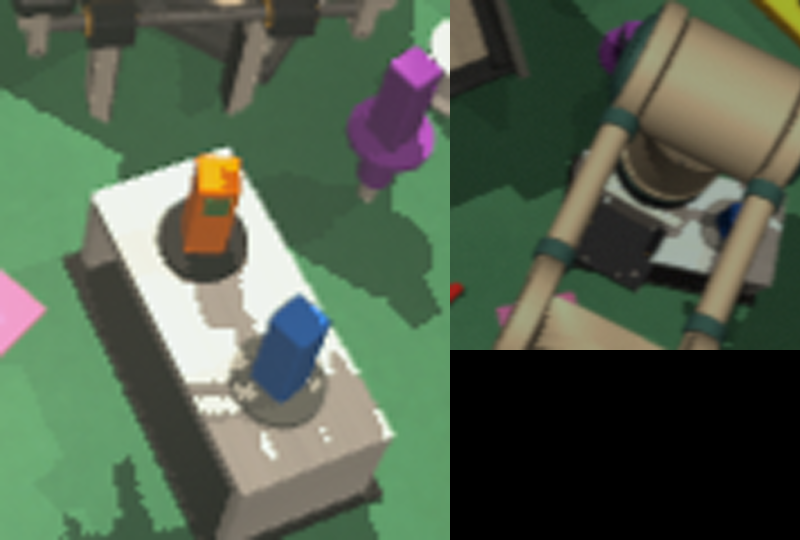

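The fingers (crop (100,100), (240,90)) straddle the handle's direction, and nothing is in the way. I align, descend, then close.

>>> carry_out(plan=[[0, 0, 0, -10, 15, 0, 60], [0, 0, 0, -9, 15, 0, 60], [0, 0, 0, 0, 0, 0, 60], [0, 0, 0, 0, 0, 16, 60], [0, 0, 0, 0, 0, 16, 60], [0, 0, 0, 0, 0, 16, 60], [0, 0, 0, 0, 0, 16, 60], [0, 0, 0, 0, 0, 15, 60], [0, 0, 0, 0, 0, 15, 60], [0, 0, 0, 0, 0, 0, 40], [0, 0, 0, 0, 0, 0, 30], [0, 0, 0, 0, 0, 0, 20], [0, 0, 0, 0, 0, 0, 15], [0, 0, 0, 0, 0, 0, 15], [0, 0, 0, 0, 0, 0, 15]], newtons=30)

```text
t: 4.37
eef_pos: [0.4735, -0.1951, 0.1124]
eef_rot: [3.139, -0.0, 1.045]
force: [1.0, 0.5, 1.8]
gripper_width: 0.0246
gripper_force: 28.7
```

```bash
python3 -c "
from h import *
delta([.473,-.197,.111],down(1.042))
n=np.array([-0.5324,-0.2134,0.8192]);Y=np.array([-np.sin(.3811),np.cos(.3811),0])
# purple position
c=C['top'];M=np.array(c['world_from_camera']);d=M[:3,:3]@np.array([(331-c['cx'])/c['fx'],(154-c['cy'])/c['fy'],1]);print('purple @z.08',M[:3,3]+d*((.08-M[2,3])/d[2]))
"
```

```text
t 4.3667 tcp [ 0.4735 -0.1951  0.1124] [ 3.1393 -0.0004  1.0448] F [1.0305 0.5011 1.8282] w 0.024619108113957663 gf 28.66594684892334
turn [ 0.0023 -0.0004  0.0028] shift now [-1.9257  0.4974  1.4004] shift target axes [-1.9237  0.5061  1.4   ]
purple @z.08 [ 0.6234 -0.2033  0.08  ]
```

Gripped: the opening is 24.6 mm, which matches the 24 mm handle. I lift it straight out and turn.

>>> carry_out(plan=[[0, 0, 0, 0, 0, -5, 15], [0, 0, 0, 0, 0, -12, 15], [0, 0, 0, 0, 0, -16, 15], [0, 0, 0, 0, 0, -17, 15], [0, 0, 0, 0, 0, -17, 15], [0, 0, 0, 0, 0, -17, 15], [0, 0, 0, 0, 0, -16, 15], [0, 0, 0.11, 0, 0, 0, 15], [0, 0, 0.11, 0, 0, 0, 15], [0, 0, 0.11, 0, 0, 0, 15], [0, 0, 0.11, 0, 0, 0, 15], [0, 0, 0.11, 0, 0, 0, 15], [0, 0, 0.11, 0, 0, 0, 15], [0, 0, 0, 0, 0, 0, 15]], newtons=30)

```text
t: 5.53
eef_pos: [0.4724, -0.1948, 0.2116]
eef_rot: [-3.141, 0.0, 0.383]
force: [0.6, 0.2, -1.4]
gripper_width: 0.0245
gripper_force: 28.7
```

```bash
cat >> h.py <<'E'
nn=np.array([-0.5324,-0.2134,0.8192]);uu=np.array([0.7604,0.3047,0.5736]);YY=np.array([-np.sin(.3811),np.cos(.3811),0])
Rp=R.from_matrix(np.column_stack([uu,-YY,-nn]));spot=np.array([.6237,.0580,.0723])
E
python3 -c "
from h import *
delta(spot+nn*(.0964+.030),Rp);print(manip.state()['joint_positions'])
"
```

```text
t 5.5333 tcp [ 0.4724 -0.1948  0.2116] [-3.1412  0.0003  0.3829] F [ 0.6469  0.2186 -1.429 ] w 0.024528710123274355 gf 28.660353894811124
turn [-0.0009  0.6112  0.0016] shift now [ 162.3318 -178.0281   35.7511] shift target axes [ 112.2103 -178.3334  122.1876]
[-0.5274  0.1759  1.6251  0.      1.3412  0.6605]
```

>>> carry_out(plan=[[0, 0.102, 0, 0, 0, 0, 15], [0, 0.102, 0, 0, 0, 0, 15], [0, 0.102, 0, 0, 0, 0, 15], [0, 0.102, 0, 0, 0, 0, 15], [0, 0.102, 0, 0, 0, 0, 15], [0, 0.102, 0, 0, 0, 0, 15], [0, 0, 0, 6, -10, 6, 15], [0, 0, 0, 10, -18, 8, 15], [0, 0, 0, 12, -20, 12, 15], [0, 0, 0, 12, -20, 12, 15], [0, 0, 0, 12, -20, 12, 15], [0, 0, 0, 12, -20, 14, 15], [0, 0, 0, 12, -20, 14, 15], [0, 0, 0, 12, -20, 14, 15], [0, 0, 0, 12, -18, 15, 15], [0, 0, 0, 12, -12, 15, 15], [0, 0, 0, 0, 0, 0, 15], [0, 0, 0, 0, 0, 0, 15]], newtons=30)

```text
t: 7.03
eef_pos: [0.5553, 0.0322, 0.1756]
eef_rot: [3.14, -0.611, 0.391]
force: [-0.4, -0.2, -1.5]
gripper_width: 0.0239
gripper_force: 29.9
```

```bash
python3 -c "
from h import *
import cv2
delta(spot+nn*(.0964+.030),Rp)
s=manip.state();tip=s['eef_pos']+R.from_euler('xyz',s['eef_rot']).apply([0,0,.0964]);print('tip',tip,proj('side',tip),proj('top',tip),'spot',proj('side',spot))
for n in('side','top'):cv2.imwrite(n+'2raw.png',manip.capture(n)[:,:,::-1])
o=np.zeros((600,800,3),np.uint8)
o[:600,:480]=cv2.resize(cv2.imread('side2raw.png')[120:220,255:335],None,fx=6,fy=6,interpolation=2)
o[:400,480:800]=cv2.resize(cv2.imread('top2raw.png')[110:210,210:290],None,fx=4,fy=4,interpolation=2)
cv2.imwrite('pics/b.png',o)
"
```

```text
t 7.0333 tcp [0.5553 0.0322 0.1756] [ 3.1404 -0.6109  0.3908] F [-0.3505 -0.1601 -1.505 ] w 0.02385490428224944 gf 29.925057291984558
turn [-0.0044 -0.0001  0.0079] shift now [0.6124 1.5141 0.0715] shift target axes [0.6244 1.5089 0.078 ]
tip [0.6065 0.0532 0.0966] [295.3881 183.0999] [253.7638 159.3982] spot [298.0704 184.9891]
```

View pics/b.png

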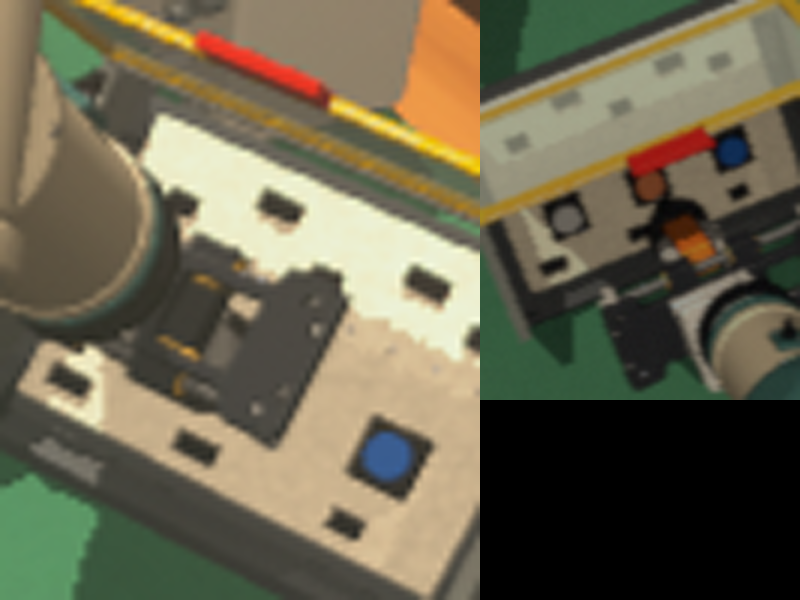

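```bash
python3 -c "
from h import *
import cv2
s=manip.state();Rt=R.from_euler('xyz',s['eef_rot'])
t=cv2.imread('top2raw.png')
for dx in(0,-.002,-.004):
  f=[s['eef_pos']+Rt.apply([dx+.026*np.cos(a),.026*np.sin(a),.0214]) for a in np.linspace(0,6.28,40)]
  P=np.array([proj('top',p) for p in f]);print(dx,'flange bbox',P.min(0),P.max(0))
  h=s['eef_pos']+Rt.apply([dx,0,-.0486]);print('handle top',proj('top',h))
c=cv2.resize(t[148:188,240:280],None,fx=15,fy=15,interpolation=2)
f=lambda p:tuple(int(v) for v in ((p-np.array([240,148])+.5)*15))
for k,dx in enumerate((0,-.004)):
  P=[f(proj('top',s['eef_pos']+Rt.apply([dx+.026*np.cos(a),.026*np.sin(a),.0214]))) for a in np.linspace(0,6.28,40)]
  cv2.polylines(c,[np.array(P)],True,[(0,255,0),(0,0,255)][k],1)
  cv2.circle(c,f(proj('top',s['eef_pos']+Rt.apply([dx,0,-.0486]))),3,[(0,255,0),(0,0,255)][k],1)
cv2.circle(c,f(proj('top',spot)),4,(255,255,0),1)
cv2.imwrite('pics/c.png',c)
"
```

```text
0 flange bbox [251.52328611 158.89107108] [267.63307459 174.54168643]
handle top [264.94983893 174.46589776]
-0.002 flange bbox [251.73422807 159.44892725] [267.83303919 175.08284247]
handle top [265.1612815  175.03548496]
-0.004 flange bbox [251.94491682 160.00611137] [268.0327653  175.62335521]
handle top [265.37245955 175.60435957]
```

View pics/c.png

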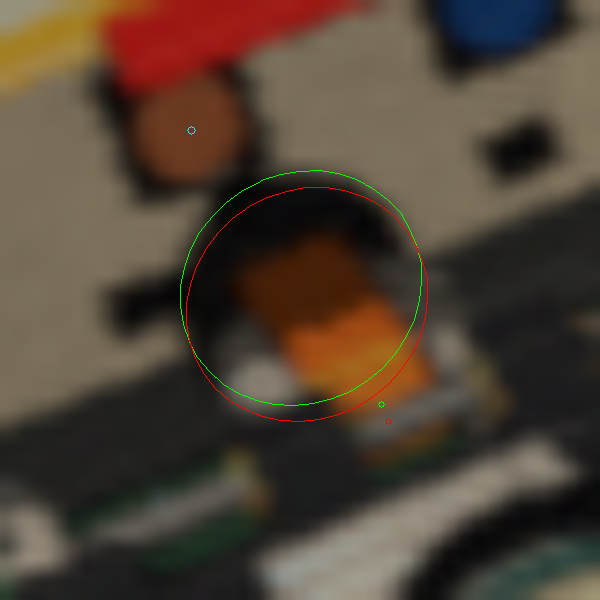

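The flange outline matches a grip offset of about -1.5 mm along tool x, and the spot projects onto the middle of the copper disc. I trim and approach to about 5 mm off.

>>> carry_out(plan=[[-0.004, 0, 0.008, 2, 2, 0, 15], [0, 0, 0, 0, 0, 6, 15], [0, 0, 0, 0, 0, 6, 15], [0, 0, 0, 0, 0, 6, 15], [0, 0, 0, 0, 0, 4, 15], [0, 0, 0, 0, 0, 3, 15], [0, 0, 0, 0, 0, 0, 15], [0, 0, 0, 0, 0, 0, 15], [0, 0, 0, 0, 0, 0, 15]], newtons=30)

```text
t: 7.88
eef_pos: [0.5715, 0.035, 0.1566]
eef_rot: [-3.14, -0.612, 0.375]
force: [-0.4, -0.1, -1.8]
gripper_width: 0.0237
gripper_force: 29.9
```

```bash
python3 -c "
from h import *
delta(spot+nn*(.0964)+uu*.0015,Rp);print(nn@manip.state()['force'])
"
```

```text
t 7.8833 tcp [0.5715 0.035  0.1566] [-3.1399 -0.612   0.3751] F [-0.3949 -0.1096 -1.7931] w 0.02373687414361219 gf 29.92498755455017
turn [ 0.0018 -0.0012 -0.0049] shift now [-0.1335 -1.9582  5.394 ] shift target axes [-0.1175 -1.9491  5.3977]
-1.2352737681447459
```

>>> carry_out(plan=[[0, 0, 0, 0, -1, 1, 15], [0, 0, 0, 0, 0, 2, 15], [0, 0, 0, 0, 0, 0, 15], [0, 0, 0, 0, 0, 0, 15]])

```text
t: 8.22
eef_pos: [0.5726, 0.0366, 0.1542]
eef_rot: [-3.14, -0.612, 0.375]
force: [0.5, -0.1, -1.9]
gripper_width: 0.024
gripper_force: 29.9
```

>>> carry_out(plan=[[0, 0, 0, 0, 0, 1, 15], [0, 0, 0, 0, 0, 1, 15], [0, 0, 0, 0, 0, 0, 15], [0, 0, 0, 0, 0, 0, 15]])

```text
t: 8.55
eef_pos: [0.5738, 0.0369, 0.1526]
eef_rot: [-3.14, -0.612, 0.375]
force: [-0.1, -0.3, -1.3]
gripper_width: 0.0239
gripper_force: 29.9
```

>>> carry_out(plan=[[0, 0, 0, 0, 0, 1, 15], [0, 0, 0, 0, 0, 1, 15], [0, 0, 0, 0, 0, 0, 15], [0, 0, 0, 0, 0, 0, 15]])

```text
t: 8.88
eef_pos: [0.5749, 0.0373, 0.1509]
eef_rot: [-3.14, -0.612, 0.375]
force: [-0.8, -0.6, 0.4]
gripper_width: 0.0239
gripper_force: 29.9
```

```bash
python3 -c "
from h import *
delta(spot+nn*(.0964)+uu*.0015,Rp);print(nn@manip.state()['force'])
"
```

```text
t 8.8833 tcp [0.5749 0.0373 0.1509] [-3.1399 -0.6121  0.3749] F [-0.7568 -0.5825  0.4154] w 0.02389205939615715 gf 29.925460517406464
turn [ 0.0019 -0.0013 -0.0051] shift now [-0.1554 -1.0172 -1.5826] shift target axes [-0.1522 -1.0209 -1.5805]
0.8674852514800123
```

>>> carry_out(plan=[[0, 0, 0, 0, 0, 1, 15], [0, 0, 0, 0, 0, 1, 15], [0, 0, 0, 0, 0, 0, 15], [0, 0, 0, 0, 0, 0, 15]])

```text
t: 9.22
eef_pos: [0.5759, 0.0377, 0.1493]
eef_rot: [-3.14, -0.612, 0.375]
force: [-0.5, -0.3, 0.0]
gripper_width: 0.0239
gripper_force: 29.9
```

>>> carry_out(plan=[[0, 0, 0, 0, 0, 1, 15], [0, 0, 0, 0, 0, 1, 15], [0, 0, 0, 0, 0, 0, 15], [0, 0, 0, 0, 0, 0, 15]])

```text
t: 9.55
eef_pos: [0.577, 0.0381, 0.1477]
eef_rot: [-3.14, -0.612, 0.375]
force: [-1.3, -0.5, 0.8]
gripper_width: 0.0238
gripper_force: 29.9
```

```bash
python3 -c "
from h import *
delta(spot+nn*(.0964)+uu*.0015,Rp);print(nn@manip.state()['force'])
"
```

```text
t 9.55 tcp [0.577  0.0381 0.1477] [-3.14   -0.6122  0.375 ] F [-1.2508 -0.4746  0.8483] w 0.023790451831622313 gf 29.92564558982849
turn [ 0.002  -0.0013 -0.005 ] shift now [-0.1892 -1.049  -5.5828] shift target axes [-0.1913 -1.0609 -5.5805]
1.4621117277288247
```

>>> carry_out(plan=[[0, 0, 0, 0, 0, 0, 15], [0, 0, 0, 0, 0, 0, 15], [0, 0, 0, 0, 0, 0, 15], [0, 0, 0, 0, 0, 0, 15], [0, 0, 0, 0, 0, 0, 15], [0, 0, 0, 0, 0, 0, 15], [0, 0, 0, 0, 0, 0, 15], [0, 0, 0, 0, 0, 0, 15], [0, 0, 0, 0, 0, 0, 15], [0, 0, 0, 0, 0, 0, 15], [0, 0, 0, 0, 0, 0, 15], [0, 0, 0, 0, 0, 0, 15], [0, 0, 0, 0, 0, 0, 15], [0, 0, 0, 0, 0, 0, 15], [0, 0, 0, 0, 0, 0, 15], [0, 0, 0, 0, 0, 0, 15]])

```text
t: 10.88
eef_pos: [0.577, 0.0382, 0.1477]
eef_rot: [-3.14, -0.612, 0.375]
force: [-0.9, -1.0, 1.1]
gripper_width: 0.0241
gripper_force: 29.9
```

>>> carry_out(plan=[[0, 0, 0, 0, 0, 0, 15], [0, 0, 0, 0, 0, 0, 15], [0, 0, 0, 0, 0, 0, 15], [0, 0, 0, 0, 0, 0, 15], [0, 0, 0, 0, 0, 0, 15], [0, 0, 0, 0, 0, 0, 15], [0, 0, 0, 0, 0, 0, 15], [0, 0, 0, 0, 0, 0, 15], [0, 0, 0, 0, 0, 0, 15], [0, 0, 0, 0, 0, 0, 15], [0, 0, 0, 0, 0, 0, 15], [0, 0, 0, 0, 0, 0, 15], [0, 0, 0, 0, 0, 0, 15], [0, 0, 0, 0, 0, 0, 15], [0, 0, 0, 0, 0, 0, 15], [0, 0, 0, 0, 0, 0, 15]])

```text
t: 12.22
eef_pos: [0.577, 0.0382, 0.1476]
eef_rot: [-3.14, -0.612, 0.375]
force: [-1.4, -0.3, 1.0]
gripper_width: 0.0238
gripper_force: 29.9
```

```bash
python3 -c "
from h import *
import cv2
delta(spot+nn*(.0964)+uu*.0015,Rp);print(nn@manip.state()['force'])
s=manip.state();Rt=R.from_euler('xyz',s['eef_rot'])
t=manip.capture('top')[:,:,::-1].copy();v=manip.capture('side')[:,:,::-1].copy()
f=lambda p:tuple(int(q) for q in ((p-np.array([235,135])+.5)*13))
c=cv2.resize(t[135:175,235:275],None,fx=13,fy=13,interpolation=2)
P=[f(proj('top',spot+uu*a+YY*b)) for a,b in((.017,.017),(.017,-.017),(-.017,-.017),(-.017,.017))]
P=[f(proj('top',spot-.005*nn+uu*a+YY*b)) for a,b in((.017,.017),(.017,-.017),(-.017,-.017),(-.017,.017))]
cv2.polylines(c,[np.array(P)],True,(0,255,255),1)
P=[f(proj('top',spot+nn*(.069-.006+.006)+.026*(np.cos(a)*uu+np.sin(a)*YY))) for a in np.linspace(0,6.28,40)]
cv2.polylines(c,[np.array(P)],True,(0,255,0),1)
cv2.imwrite('pics/d.png',c)
"
```

```text
t 12.2167 tcp [0.577  0.0382 0.1476] [-3.1399 -0.6121  0.375 ] F [-1.3786 -0.3041  1.0409] w 0.023839903196044433 gf 29.925690293312073
turn [ 0.0019 -0.0012 -0.005 ] shift now [-0.1271 -1.0037 -5.576 ] shift target axes [-0.1289 -1.015  -5.574 ]
1.6515266515407043
```

View pics/d.png

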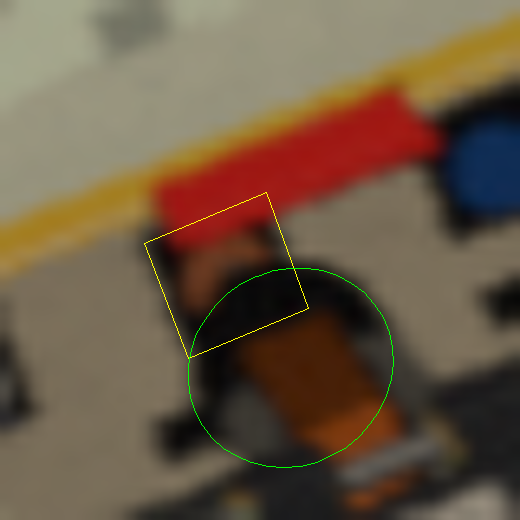

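The flange sits concentric over the copper module within about 1 mm, and the contact force was steady at about 2.8 N for 2.6 s. I retreat by the reverse path.

>>> carry_out(plan=[[0, 0, 0, 0, 0, -8, 15], [0, 0, 0, 0, 0, -16, 15], [0, 0, 0, 0, 0, -20, 15], [0, 0, 0, -12, 19, -12, 15], [0, 0, 0, -12, 19, -12, 15], [0, 0, 0, -12, 19, -12, 15], [0, 0, 0, -12, 19, -12, 15], [0, 0, 0, -12, 19, -12, 15], [0, 0, 0, -12, 19, -12, 15], [0, 0, 0, -12, 19, -12, 15], [0, 0, 0, -12, 19, -12, 15], [0, 0, 0, -12, 19, -12, 15], [0, 0, 0, -6, 6, -6, 15], [0, -0.102, 0, 0, 0, 0, 15], [0, -0.102, 0, 0, 0, 0, 15], [0, -0.102, 0, 0, 0, 0, 15], [0, -0.102, 0, 0, 0, 0, 15], [0, -0.102, 0, 0, 0, 0, 15], [0, -0.102, 0, 0, 0, 0, 15]])

```text
t: 13.9
eef_pos: [0.4706, -0.1944, 0.2127]
eef_rot: [3.14, 0.004, 0.375]
force: [0.3, 0.1, -1.1]
gripper_width: 0.0239
gripper_force: 29.9
```

>>> carry_out(plan=[[0, 0, -0.11, 0, 0, 0, 15], [0, 0, -0.11, 0, 0, 0, 15], [0, 0, -0.11, 0, 0, 0, 15], [0, 0, -0.11, 0, 0, 0, 15], [0, 0, -0.11, 0, 0, 0, 15], [0, 0, -0.11, 0, 0, 0, 15], [0, 0, 0, 0, 0, 0, 15], [0, 0, 0, 0, 0, 0, 15], [0, 0, 0, 0, 0, 0, 15]])

```text
t: 14.65
eef_pos: [0.4705, -0.1941, 0.2113]
eef_rot: [-3.14, -0.001, 1.033]
force: [-0.1, 0.2, -1.1]
gripper_width: 0.0239
gripper_force: 29.9
```

```bash
python3 -c "
from h import *
delta([.4735,-.1951,.1124],down(1.044))
"
```

```text
t 14.65 tcp [ 0.4705 -0.1941  0.2113] [-3.1403 -0.0009  1.0333] F [-0.1429  0.2157 -1.1334] w 0.02389671304762006 gf 29.94076430797577
turn [-0.0013 -0.0009 -0.0107] shift now [ 0.5589  3.2342 98.8852] shift target axes [ 0.6132  3.1151 98.8887]
```

>>> carry_out(plan=[[0, 0, -0.011, 0.5, 3, 0, 15], [0, 0, 0, 0, 0, 0, 15], [0, 0, 0, 0, 0, 10, 15], [0, 0, 0, 0, 0, 15, 15], [0, 0, 0, 0, 0, 15, 15], [0, 0, 0, 0, 0, 15, 15], [0, 0, 0, 0, 0, 10, 15], [0, 0, 0, 0, 0, 5, 15], [0, 0, 0, 0, 0, 0, 15], [0, 0, 0, 0, 0, 0, 15]])

```text
t: 15.48
eef_pos: [0.4737, -0.1953, 0.1412]
eef_rot: [-3.141, -0.001, 1.047]
force: [-0.3, 0.3, -2.1]
gripper_width: 0.0239
gripper_force: 29.9
```

```bash
python3 -c "
from h import *
delta([.4735,-.1951,.1124],down(1.044))
"
```

```text
t 15.4833 tcp [ 0.4737 -0.1953  0.1412] [-3.1406 -0.0009  1.0468] F [-0.3015  0.3372 -2.0743] w 0.02385650920454236 gf 29.940690100193024
turn [-0.001  -0.0009  0.0028] shift now [ 0.0099 -0.2432 28.8419] shift target axes [ 0.0352 -0.2708 28.8416]
```

>>> carry_out(plan=[[0, 0, 0, 0, 0, 10, 15], [0, 0, 0, 0, 0, 10, 15], [0, 0, 0, 0, 0, 5, 15], [0, 0, 0, 0, 0, 2, 15], [0, 0, 0, 0, 0, 1, 15], [0, 0, 0, 0, 0, 0, 15], [0, 0, 0, 0, 0, 0, 15]])

```text
t: 16.07
eef_pos: [0.4738, -0.1953, 0.1134]
eef_rot: [-3.141, -0.001, 1.047]
force: [-1.0, 0.1, -0.9]
gripper_width: 0.0237
gripper_force: 29.9
```

>>> carry_out(plan=[[0, 0, 0, 0, 0, 1, 15], [0, 0, 0, 0, 0, 0, 15], [0, 0, 0, 0, 0, 0, 15]])

```text
t: 16.32
eef_pos: [0.474, -0.1954, 0.1127]
eef_rot: [3.141, -0.001, 1.047]
force: [-0.1, 0.3, 0.8]
gripper_width: 0.0239
gripper_force: 29.9
```

Contact is felt and it is home. Release and rise.

>>> carry_out(plan=[[0, 0, 0, 0, 0, 0, 26], [0, 0, 0, 0, 0, 0, 32], [0, 0, 0, 0, 0, 0, 45], [0, 0, 0, 0, 0, 0, 60], [0, 0, 0, 0, 0, 0, 60], [0, 0, 0, 0, 0, -8, 60], [0, 0, 0, 0, 0, -18, 60], [0, 0, 0, 0, 0, -25, 60], [0, 0, 0, 0, 0, -30, 60], [0, 0, 0, 0, 0, -30, 60], [0, 0, 0, 0, 0, -30, 60], [0, 0, 0, 0, 0, -30, 60], [0, 0, 0, 0, 0, 0, 60], [0, 0, 0, 0, 0, 0, 60]])

```text
t: 17.48
eef_pos: [0.4745, -0.1958, 0.2855]
eef_rot: [3.138, -0.001, 1.047]
force: [-0.8, 0.2, -1.9]
gripper_width: 0.0601
gripper_force: 0.0
```

```bash
python3 -c "
from h import *
import cv2
s=manip.state();print(s['eef_pos'],s['force'],s['gripper_width'],s['joint_positions'])
im=manip.capture('side')[:,:,::-1]
b=cv2.imread('side0raw.png')
c=np.hstack([cv2.resize(x[235:335,280:370],None,fx=4.4,fy=4.4,interpolation=2) for x in(b,im)]);cv2.imwrite('pics/e.png',c)
"
```

```text
[ 0.47446699 -0.19576584  0.28551375] [-0.8019918   0.1879186  -1.93501497] 0.060050253855856155 [-5.27662236e-01  1.43503345e-01  1.48402884e+00  9.29519695e-04
  1.51033942e+00 -3.95588281e-03]
```

View pics/e.png

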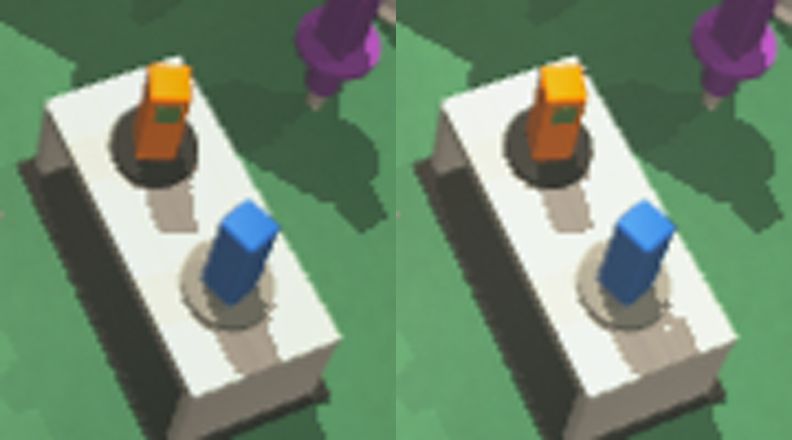

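The thermometer is back exactly as before (crop right, handle top (562,82), same as the left), upright and flush. Next is the cover: I push it with closed, vertical fingers along the arc, so I work out the waypoints.

```bash
cat >> h.py <<'E'
H=np.array([.6964,.0871,.1723]);xh=np.array([np.cos(.3811),np.sin(.3811),0])
def wp(a,r=.188,w=.008,t=.004):
    d=-uu*np.cos(a)+nn*np.sin(a);m=nn*np.cos(a)+uu*np.sin(a)
    return H+r*d+t*m+w*np.clip((m@xh)/.2,-1,1)*xh
E
python3 -c "
from h import *
A=np.array([1.5,1.4,1.3,1.2,1.1,1,.9,.8,.7,.6,.5,.4,.3,.2,.15,.1,.05,0])
W=np.array([wp(a) for a in A]);Rt=down(.3811);T=Rt.inv().apply(W)*1e3
delta(W[0],Rt);print(W[0],W[-1])
for a,d in zip(A[1:],np.diff(T,axis=0)):print(a,d)
"
```

```text
t 17.5333 tcp [ 0.4735 -0.1953  0.2837] [-3.1416 -0.0009  1.047 ] F [-0.7651 -0.3345  0.1878] w 0.06009424427909884 gf 0.0
turn [-0.0003 -0.0008  0.6659] shift now [271.5876 -14.5448 -36.8837] shift target axes [ 204.5499 -179.202   -37.1185]
[0.5968 0.0472 0.3208] [0.5439 0.026  0.0677]
1.4 [-14.2502   0.0002  12.2582]
1.3 [-12.9553   0.      13.6196]
1.2 [-11.5309  -0.0001  14.845 ]
1.1 [-9.9913 -0.0002 15.922 ]
1.0 [-8.3519 -0.0004 16.84  ]
0.9 [-6.6291 -0.0005 17.5897]
0.8 [-5.3189 -0.0006 18.1636]
0.7 [-6.9623 -0.0007 18.5561]
0.6 [-5.1304 -0.0008 18.7631]
0.5 [-3.2473 -0.0009 18.7827]
0.4 [-0.9599 -0.001  18.6146]
0.3 [ 4.4603 -0.0011 18.2605]
0.2 [ 6.261  -0.0012 17.724 ]
0.15 [ 3.7869 -0.0006  8.6052]
0.1 [ 4.2122 -0.0006  8.4051]
0.05 [ 4.627  -0.0006  8.1841]
0.0 [ 5.0303 -0.0006  7.9426]
```

>>> carry_out(plan=[[0, 0, 0.111, 0, 0, -15, 0], [0, 0, 0.111, 0, 0, -15, 0], [0, 0, 0.111, 0, 0, -15, 0], [0, 0, 0.111, 0, 0, -15, 0], [0, 0, 0.111, 0, 0, -15, 0], [0, 0, 0.111, 0, 0, -15, 0], [0, 0, 0, 12, -9, 0, 0], [0, 0, 0, 23, -18, 0, 0], [0, 0, 0, 23, -18, 0, 0], [0, 0, 0, 23, -18, 0, 0], [0, 0, 0, 23, -18, 0, 0], [0, 0, 0, 23, -18, 0, 0], [0, 0, 0, 23, -18, 0, 0], [0, 0, 0, 23, -18, 0, 0], [0, 0, 0, 23, -18, 0, 0], [0, 0, 0, 23, -18, 0, 0], [0, 0, 0, 11, -8, 0, 0], [0, 0, 0, 0, 0, 0, 0], [0, 0, 0, 0, 0, 0, 0]])

```text
t: 19.12
eef_pos: [0.6201, 0.0559, 0.372]
eef_rot: [-3.14, 0.003, 0.382]
force: [-0.3, 0.7, -0.4]
gripper_width: 0.0001
gripper_force: 0.0
```

```bash
python3 -c "
from h import *
delta(wp(1.5),down(.3811))
"
```

```text
t 19.1167 tcp [0.6201 0.0559 0.372 ] [-3.14    0.0035  0.3816] F [-0.2714  0.6932 -0.4369] w 0.00010935410875082381 gf 0.0
turn [-0.0016  0.0035  0.0005] shift now [-24.7091  -0.5273  51.2531] shift target axes [-24.8871  -0.5943  51.1661]
```

>>> carry_out(plan=[[0, 0, 0, 0, 0, 12, 0], [0, 0, 0, 0, 0, 15, 0], [0, 0, 0, 0, 0, 15, 0], [0, 0, 0, 0, 0, 9, 0], [0, 0, 0, -8, 0, 0, 0], [0, 0, 0, -7, 0, 0, 0], [0, 0, 0, -5, 0, 0, 0], [0, 0, 0, -5, 0, 0, 0], [0, 0, 0, -5, 0, 4, 0], [0, 0, 0, -5, 0, 4, 0], [0, 0, 0, -5, 0, 4, 0], [0, 0, 0, 0, 0, 0, 0]])

```text
t: 20.12
eef_pos: [0.582, 0.0411, 0.3098]
eef_rot: [-3.14, 0.002, 0.381]
force: [0.4, -0.5, -0.9]
gripper_width: 0.0005
gripper_force: 0.0
```

```bash
cat >> h.py <<'E'
def cov():
    import cv2
    im=manip.capture("top");hsv=cv2.cvtColor(im,cv2.COLOR_RGB2HSV)
    a=manip.capture("side");hs=cv2.cvtColor(a,cv2.COLOR_RGB2HSV)
    for n,h in(("side",hs),("top",hsv)):
        m=(((h[...,0]<4)|(h[...,0]>174))&(h[...,1]>190)&(h[...,2]>90)).astype(np.uint8)
        k,l,st,ce=cv2.connectedComponentsWithStats(m)
        print(n,[(int(s[4]),np.round(c,1).tolist()) for s,c in zip(st[1:],ce[1:]) if s[4]>8])
    for t in(1.5,1.4,1.3,1.0,.5,.2,.1,.05,0):
        d=-uu*np.cos(t)+nn*np.sin(t);p=H+.191*d;print(t,proj("side",p),proj("top",p))
E
python3 -c "
from h import *
delta(wp(1.4),down(.3811));cov()
"
```

```text
t 20.1167 tcp [0.582  0.0411 0.3098] [-3.1399  0.0016  0.3807] F [ 0.4022 -0.465  -0.8701] w 0.000488633530481957 gf 0.03866853430736228
turn [-0.0017  0.0016 -0.0004] shift now [ 1.6584 -0.1558  1.2536] shift target axes [ 1.6565 -0.1572  1.256 ]
side [(27, [293.8, 139.0]), (65, [249.2, 237.7]), (67, [246.1, 249.0])]
top [(55, [257.7, 155.3]), (9, [280.9, 222.7]), (20, [189.0, 241.9])]
1.5 [299.1331 131.1028] [257.0806 147.5927]
1.4 [295.9059 137.9676] [259.0544 153.2842]
1.3 [292.9117 144.8997] [260.8091 158.5793]
1.0 [285.7253 165.0455] [264.609  171.5443]
0.5 [280.9995 191.2557] [265.8243 181.7303]
0.2 [282.4911 200.2374] [263.7601 180.9273]
0.1 [283.608 202.001] [262.6841 179.616 ]
0.05 [284.2689 202.6552] [262.082  178.7802]
0 [284.9936 203.1601] [261.44   177.8294]
```

>>> carry_out(plan=[[0, 0, 0, -3.8, 0, 4.9, 0], [0, 0, 0, -3.8, 0, 4.9, 0], [0, 0, 0, -3.8, 0, 4.9, 0], [0, 0, 0, -3.8, 0, 5, 0], [0, 0, 0, -3.8, 0, 5, 0], [0, 0, 0, -3.8, 0, 5, 0], [0, 0, 0, -3.3, 0, 5.3, 0], [0, 0, 0, -3.3, 0, 5.3, 0], [0, 0, 0, -3.3, 0, 5.3, 0], [0, 0, 0, -2.8, 0, 5.6, 0], [0, 0, 0, -2.8, 0, 5.6, 0], [0, 0, 0, -2.8, 0, 5.6, 0], [0, 0, 0, -2.2, 0, 5.9, 0], [0, 0, 0, -2.2, 0, 5.9, 0], [0, 0, 0, -2.2, 0, 5.9, 0], [0, 0, 0, -1.8, 0, 6, 0], [0, 0, 0, -1.8, 0, 6, 0], [0, 0, 0, -1.8, 0, 6, 0]])

```text
t: 21.72
eef_pos: [0.534, 0.0218, 0.2118]
eef_rot: [-3.14, -0.0, 0.381]
force: [0.3, 0.4, 0.2]
gripper_width: 0.0008
gripper_force: 0.3
```

```bash
python3 -c "
from h import *
delta(wp(.8),down(.3811));cov()
" | head -4
```

```text
t 21.7167 tcp [0.534  0.0218 0.2118] [-3.1402 -0.0001  0.381 ] F [0.3396 0.4354 0.1774] w 0.0007732832543783812 gf 0.3479730313280527
turn [-0.0014 -0.0001 -0.0001] shift now [-1.2942 -0.2085  0.1773] shift target axes [-1.2941 -0.2089  0.1771]
side [(90, [282.4, 177.7]), (70, [249.1, 237.6]), (57, [248.5, 249.9])]
top [(42, [264.8, 179.2]), (20, [189.0, 241.9])]
```

>>> carry_out(plan=[[0, 0, 0, -2.7, 0, 6.2, 0], [0, 0, 0, -2.7, 0, 6.2, 0], [0, 0, 0, -2.7, 0, 6.2, 0], [0, 0, 0, -1.7, 0, 6.3, 0], [0, 0, 0, -1.7, 0, 6.3, 0], [0, 0, 0, -1.7, 0, 6.3, 0], [0, 0, 0, -1.1, 0, 6.2, 0], [0, 0, 0, -1.1, 0, 6.2, 0], [0, 0, 0, -1.1, 0, 6.2, 0], [0, 0, 0, -0.3, 0, 4.7, 0], [0, 0, 0, -0.3, 0, 4.7, 0], [0, 0, 0, -0.3, 0, 4.6, 0], [0, 0, 0, -0.1, 0, 4.6, 0], [0, 0, 0, 1.1, 0, 4.6, 0], [0, 0, 0, 1.1, 0, 4.6, 0], [0, 0, 0, 1.1, 0, 4.6, 0], [0, 0, 0, 1.2, 0, 4.5, 0]])

```text
t: 23.23
eef_pos: [0.5221, 0.0171, 0.1189]
eef_rot: [-3.14, 0.0, 0.381]
force: [0.2, -0.0, 0.1]
gripper_width: 0.0005
gripper_force: 0.4
```

```bash
python3 -c "
from h import *
delta(wp(.3),down(.3811));cov()
" | head -4
```

```text
t 23.2333 tcp [0.5221 0.0171 0.1189] [-3.1402  0.      0.381 ] F [ 0.239  -0.0306  0.107 ] w 0.00047412410715478947 gf 0.3582129062851891
turn [-0.0013  0.     -0.0001] shift now [-0.4043 -0.1074  0.2851] shift target axes [-0.4043 -0.1079  0.2849]
side [(12, [273.2, 195.1]), (48, [287.1, 200.3]), (66, [249.0, 237.6]), (72, [245.7, 248.6])]
top [(20, [189.0, 241.9])]
```

>>> carry_out(plan=[[0, 0, 0, 1, 0, 3, 0], [0, 0, 0, 1, 0, 3, 0], [0, 0, 0, 1, 0, 3, 0], [0, 0, 0, 1, 0, 3, 0], [0, 0, 0, 1, 0, 3, 0], [0, 0, 0, 1, 0, 3, 0], [0, 0, 0, 0.7, 0, 1.7, 0], [0, 0, 0, 0.7, 0, 1.7, 0], [0, 0, 0, 0.7, 0, 1.7, 0], [0, 0, 0, 0.7, 0, 1.7, 0], [0, 0, 0, 0.7, 0, 1.7, 0], [0, 0, 0, 0.6, 0, 1.2, 0], [0, 0, 0, 0.6, 0, 1.2, 0], [0, 0, 0, 0.6, 0, 1.2, 0], [0, 0, 0, 0.6, 0, 1.2, 0], [0, 0, 0, 0.6, 0, 1.2, 0], [0, 0, 0, 0.6, 0, 1.2, 0], [0, 0, 0, 0.6, 0, 1.2, 0]])

```text
t: 24.83
eef_pos: [0.5348, 0.0223, 0.0844]
eef_rot: [-3.14, -0.0, 0.381]
force: [0.8, -0.6, 1.2]
gripper_width: 0.0007
gripper_force: 0.4
```

```bash
python3 -c "
from h import *
delta(wp(.1),down(.3811));cov()
" | head -4
```

```text
t 24.8333 tcp [0.5348 0.0223 0.0844] [-3.1403 -0.0001  0.381 ] F [ 0.8143 -0.6321  1.2153] w 0.0006581154469168367 gf 0.36937823344487697
turn [-0.0013 -0.0001 -0.0001] shift now [ 0.1637 -0.0762  0.4984] shift target axes [ 0.1638 -0.0769  0.4983]
side [(37, [288.7, 204.5]), (66, [249.6, 237.6]), (64, [246.7, 249.2])]
top [(20, [189.0, 241.9])]
```

>>> carry_out(plan=[[0, 0, 0, 0.6, 0, 1, 0], [0, 0, 0, 0.6, 0, 1, 0], [0, 0, 0, 0.6, 0, 1, 0], [0, 0, 0, 0.6, 0, 1, 0], [0, 0, 0, 0.6, 0, 1, 0], [0, 0, 0, 0.6, 0, 0.9, 0], [0, 0, 0, 0.6, 0, 0.9, 0], [0, 0, 0, 0.6, 0, 0.9, 0], [0, 0, 0, 0.5, 0, 0.8, 0], [0, 0, 0, 0.5, 0, 0.8, 0], [0, 0, 0, 0.5, 0, 0.8, 0], [0, 0, 0, 0.5, 0, 0.8, 0], [0, 0, 0, 0, 0, 0, 0]])

```text
t: 26.02
eef_pos: [0.541, 0.0249, 0.0734]
eef_rot: [-3.14, 0.0, 0.381]
force: [-1.2, -0.8, 0.2]
gripper_width: 0.0005
gripper_force: 0.3
```

>>> carry_out(plan=[[0, 0, 0, 0.3, 0, 0.5, 0], [0, 0, 0, 0.3, 0, 0.5, 0], [0, 0, 0, 0.3, 0, 0.5, 0], [0, 0, 0, 0.3, 0, 0.5, 0], [0, 0, 0, 0, 0, 0, 0]])

```text
t: 26.43
eef_pos: [0.5422, 0.0253, 0.0715]
eef_rot: [-3.14, -0.0, 0.381]
force: [-0.3, -0.1, 0.5]
gripper_width: 0.0002
gripper_force: 0.3
```

>>> carry_out(plan=[[0, 0, 0, 0.3, 0, 0.5, 0], [0, 0, 0, 0.3, 0, 0.5, 0], [0, 0, 0, 0.3, 0, 0.5, 0], [0, 0, 0, 0.3, 0, 0.5, 0], [0, 0, 0, 0, 0, 0, 0]])

```text
t: 26.85
eef_pos: [0.5433, 0.0258, 0.0695]
eef_rot: [-3.14, -0.0, 0.381]
force: [0.5, -0.3, -0.5]
gripper_width: 0.0005
gripper_force: 0.3
```

```bash
python3 -c "
from h import *
delta(wp(0),down(.3811));cov()
" | head -4
```

```text
t 26.85 tcp [0.5433 0.0258 0.0695] [-3.1402 -0.0002  0.3809] F [ 0.4854 -0.3279 -0.4862] w 0.0004802476649410719 gf 0.3170030933688395
turn [-0.0014 -0.0002 -0.0002] shift now [ 0.5885 -0.011   1.7287] shift target axes [ 0.5888 -0.0134  1.7286]
side [(11, [277.1, 199.2]), (35, [290.0, 205.8]), (66, [248.9, 237.5]), (55, [248.4, 249.8])]
top [(20, [189.0, 241.9])]
```

>>> carry_out(plan=[[0, 0, 0, 0.3, 0, 0.5, 0], [0, 0, 0, 0.3, 0, 0.5, 0], [0, 0, 0, 0.3, 0, 0.5, 0], [0, 0, 0, 0, 0, 0, 0]])

```text
t: 27.28
eef_pos: [0.5439, 0.026, 0.0684]
eef_rot: [-3.14, 0.0, 0.381]
force: [-2.0, -0.8, 3.6]
gripper_width: 0.0004
gripper_force: 2.1
```

>>> carry_out(plan=[[0, 0, 0, 0.3, 0, 0.5, 0], [0, 0, 0, 0.3, 0, 0.5, 0], [0, 0, 0, 0, 0, 0, 0]])

```text
t: 27.53
eef_pos: [0.5441, 0.0261, 0.068]
eef_rot: [-3.14, 0.001, 0.381]
force: [-4.8, -0.4, 9.4]
gripper_width: 0.0003
gripper_force: 4.8
```

>>> carry_out(plan=[[0, 0, 0, 0.3, 0, 0.5, 0], [0, 0, 0, 0.3, 0, 0.5, 0], [0, 0, 0, 0, 0, 0, 0]])

```text
t: 27.78
eef_pos: [0.5442, 0.0261, 0.0677]
eef_rot: [-3.141, 0.001, 0.381]
force: [-5.6, -1.8, 14.4]
gripper_width: 0.0003
gripper_force: 7.5
```

The force rises stiffly right at the predicted stop position, so the cover is resting on its stop. I back off and clear.

>>> carry_out(plan=[[0, 0, 0, -0.6, 0, -1, 0], [0, 0, 0, -1, 0, -2, 0], [0, 0, 0, -3, 0, -6, 0], [0, 0, 0, 0, 0, -15, 0], [0, 0, 0, 0, 0, -25, 0], [0, 0, 0, 0, 0, -30, 0], [0, 0, 0, 0, 0, -30, 0], [0, 0, 0, -10, 0, -20, 0], [0, 0, 0, -15, 0, -10, 0], [0, 0, 0, -15, 0, 0, 0], [0, 0, 0, -15, 0, 0, 0], [0, 0, 0, -15, 0, 0, 0], [0, 0, 0, -15, 0, 0, 0], [0, 0, 0, 0, 0, 0, 0], [0, 0, 0, 0, 0, 0, 0]])

```text
t: 29.03
eef_pos: [0.4623, -0.007, 0.2054]
eef_rot: [-3.141, -0.002, 0.38]
force: [0.6, -0.1, 0.1]
gripper_width: 0.0007
gripper_force: 0.0
```

```bash
python3 -c "
from h import *
s=manip.state();print(s['eef_pos'],s['force'])
cov()
"
```

```text
[ 0.46229753 -0.00701487  0.20538265] [ 0.63469788 -0.09316092  0.10659653]
side [(108, [285.4, 202.8]), (17, [240.5, 235.6]), (26, [256.2, 239.2]), (44, [249.3, 250.0])]
top [(79, [263.7, 221.7]), (80, [270.8, 230.4]), (20, [189.0, 241.9])]
1.5 [299.13308921 131.1028062 ] [257.08063795 147.59272224]
1.4 [295.90591695 137.96763718] [259.05439393 153.28423143]
1.3 [292.91168214 144.89968625] [260.80908599 158.57927203]
1.0 [285.72525686 165.04548896] [264.60898796 171.54433037]
0.5 [280.99950405 191.25571758] [265.8242681  181.73027808]
0.2 [282.49111207 200.23744917] [263.76012297 180.92731185]
0.1 [283.60800652 202.00102954] [262.68406174 179.616006  ]
0.05 [284.26887354 202.65522323] [262.08202835 178.78022437]
0 [284.99364312 203.16010811] [261.44000486 177.82943709]
```

The tab at side (285.4,202.8) matches angle 0, and the robot touches nothing.

```bash
python3 -c "
from workcell import manip
print(manip.job_done())"
```

```text
the job is handed in; nothing more can be done
None
```

I pressed the thermometer's nose on the copper disc about halfway in and held it for about 2.6 s. I then stood the thermometer back home in its hole, lowered the cover slowly onto its stop and handed the job in at about 29 s; the result isn't known, since the hand-in returned no verdict.

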